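# Pack the slide-staining kit caddy

## Robot

A 6-joint arm with a two-finger parallel gripper is mounted at the origin on a cart in front of the work surface, level with it; the furniture and walls round the work are solid. World frame = base frame: x ahead of the robot, y to its left, z up, the work surface at z = 0. Lengths are in m, angles in degrees, forces in N, time in s.
With the tool pointing down it reaches from about 0.35 to 0.875 m from the base axis. Payload 4.2 kg.
Tool frame: the origin (TCP) lies midway between the tips of the shut fingers; the grasp point (between the pads) lies 19 mm behind it; z points along the fingers, y is the line along which they close (so a half turn about z gives the same grasp; the last joint's range is limited). The gripper opens to 87 mm and grips with 3 to 60 N. Pads are 19 mm wide; open, the fingers measure 117 mm over their backs; the gripper's body (75 mm by 190 mm) begins 51 mm behind the grasp point.
Start: joints at [85.29, 22.042, 0.453, 0, -68.411, -14.817], TCP at [0.209, 0.589, 0.223] pointing down, gripper open.
Joint ranges: [-179.83, 179.83], [-69.29, 118.12], [-61.27, 80.66], [-181.25, 117.63], [-171.15, -9.14], [-177.46, 177.46]. Speed limits (degrees/s): [159.86, 159.86, 180, 180, 180, 180].

## Interface

Orientations are given as [roll, pitch, yaw] about the fixed x, y, z axes, in that order (R = Rz(yaw) Ry(pitch) Rx(roll)).
In Python, from workcell import env gives the robot as it stands. The module is installed in compiled form; this text tells all that it offers. Calls block until the motion is done:
- env.goto(position, orientation): joint-space move of the TCP to a pose.
- env.move_straight(position, rotation=None, rate=0.15, force_limit=None): straight line of the TCP; rotation=None keeps the orientation; rate is the mean speed in m/s. With force_limit (N) it stops when the force on the tool has changed by that much, and returns True; else False.
- env.set_joints(angles): joint-space move.
- env.gripper_to(opening, grasp_force=None): opening from 0.0 (shut) to 1.0 (fully open); grasp_force is the grip in N (None keeps the last); returns when the fingers have stopped.
- env.dwell(seconds).
- env.inverse_kinematics(position, orientation): joint angles nearest the present ones, or None.
- env.read_state(): the state.
- env.grab_frame(name): name is "scene" or "top" or "wrist"; returns a dict with "image" (480x640x3 uint8, blue, green, red), "fx", "fy", "cx", "cy" (pixels), "position" and "orientation" of the camera in the world. Camera axes: x right, y up, looking along -z (the intrinsics and any distortion apply to the point x, -y, -z); pixel columns grow to the right and rows downward; lengths in m; the calibration is good to about 2 mm. A picture is of the moment at which its call begins. There is no depth.
A pose or a line that the arm cannot do raises env.Unreachable and nothing moves.
- env.close_job(): hands the job in; it is judged then, once.
Trained networks look in a picture, given as the dict that the camera call returned (one of the last four; its "shot" number tells which), for a name from the list of things; names that differ only in an ending like _2 or _b are one class to them, and where a whole thing is asked for, a point or a joint stands for the part that bears it (a point fixed in the world has none). Each returns a list of dicts, best first, with "score" (0 to 1); they miss things now and then, are a little off and sometimes report something else, mostly with a low value. They report only what shows in the picture. A call takes as long as a camera call. They do not tell look-alikes from the thing itself.
- env.search_frame(picture, thing): "xyz" ([x, y, z] in m, in world coordinates, good to about 4 mm: the middle of the surface that is visible of it).
- env.trace(picture, thing): "mask" (480x640 bool, what is visible of it).
The state is a dict: "clock": time; "joint_positions": joint angles; "qvel": joint speeds; "joint_torque": joint torques, N m; "position": TCP position; "tool_rot": TCP orientation; "force": force on the tool from outside, world axes, zero at the start; "wrist_torque": the same for the moment, N m; "opening": opening from 0.0 (shut) to 1.0 (fully open); "finger_force": force on a finger pad.
Only numpy, scipy, OpenCV 4.12 (cv2) and the standard library are available. Lean on these libraries where they do the work, as an engineer would, in place of code of your own. Each camera call takes 0.05 s, during which the arm holds its last target. There are 200 camera calls.

## Task

Pack the slide-staining kit into the white caddy: stand the two dropper bottles in the two round pockets (either way round), the staining jar in the large square pocket and the small low carton in the oblong pocket, each upright and seated on the floor of its pocket. The bottle with the pump top and the taller carton are not part of the kit: leave them standing where they are.

Things in the scene. Friction and masses are not known exactly. Their poses are not given: they have to be found in the camera images.
- dropper_1: Round amber dropper bottle with a black rubber teat, 33 mm diameter, 102 mm high overall; the straight body is 33 mm wide up to about 62 mm, then a 24 mm neck collar up to 77 mm, then the narrow teat. 0.05 to 0.1 kg. Loose, stands upright. Origin: centre of its underside, z up.
- dropper_2: Second dropper bottle, same as the first and interchangeable with it. Origin: centre of its underside, z up.
- stain_jar: Square ribbed glass staining jar, dark blue inside, with a round white screw lid: body 48 (x) x 52 (y) mm and 88 mm high, lid 50 mm diameter from 88 to 104 mm (fixed). 0.11 to 0.22 kg. Loose, upright. Origin: centre of its underside; x and y square to its sides.
- coverslip_carton: Small low blue carton with a white front: 41 (x) x 58 (y) x 44 mm high, closed. About 0.03 to 0.06 kg. Loose, stands on its base. Origin: centre of its underside; y along its 58 mm side.
- pump_bottle: Look-alike, not part of the kit: round amber bottle with a pale label and a white pump top, 54 mm diameter, 139 mm high. Loose, must stay where it stands. Origin: centre of its underside.
- tall_carton: Look-alike, not part of the kit: the taller carton, white and purple, 41 (x) x 72 (y) x 89 mm high. Loose, must stay where it stands. Origin: centre of its underside.
- caddy: Fixed low white caddy on the bench, 128 (its x) x 292 (its y) mm, walls 20 mm high, with a small steel grip at each end of its length (to y = 164 mm either way, 18 mm high). It holds the three grey inserts, whose tops stand 28.5 mm above the bench. Origin: centre of its underside.
- bottle_insert: Fixed grey block, 114 (its x) x 88 (its y) x 24 mm high, one of three side by side along y (92 mm apart) in the caddy, order varies. Origin: centre of its underside, 4.5 mm above the bench. Two round pockets of 43 mm diameter, 18 mm deep, centred at x = +27 and x = -27 mm, y = 0; pocket floor 6 mm above the origin.
- jar_insert: Fixed grey block, 114 (its x) x 88 (its y) x 24 mm high, one of three side by side along y (92 mm apart) in the caddy, order varies. Origin: centre of its underside, 4.5 mm above the bench. One square pocket 62 x 62 mm, 18 mm deep, in the centre; pocket floor 6 mm above the origin.
- carton_insert: Fixed grey block, 114 (its x) x 88 (its y) x 24 mm high, one of three side by side along y (92 mm apart) in the caddy, order varies. Origin: centre of its underside, 4.5 mm above the bench. One oblong pocket 72 (x) x 50 (y) mm, 14 mm deep, in the centre; pocket floor 10 mm above the origin. The carton's 58 mm side (its y) goes along this block's x.
Things that resemble listed ones, but are neither listed nor needed, are in the scene too. Of the things that look like the coverslip_carton, the largest one is meant.

How it is judged (in metres and radians):
At the end, for the whole second after the job is handed in: A dropper bottle in each round pocket, jar in the square, small carton in the oblong one: each within 10 mm of the pocket centre in x and y, underside within 4 mm of its floor, upright within 0.12 rad, at rest. Pump bottle and taller carton upright, within 30 mm of their start (((x of dropper_1 in the frame of bottle_insert between 0.017 and 0.037 m and y of dropper_1 in the frame of bottle_insert between -0.01 and 0.01 m and z of each of dropper_1, dropper_2 in the frame of bottle_insert below 0.01 m and x of dropper_2 in the frame of bottle_insert between -0.037 and -0.017 m and y of dropper_2 in the frame of bottle_insert between -0.01 and 0.01 m) or (x of dropper_1 in the frame of bottle_insert between -0.037 and -0.017 m and y of dropper_1 in the frame of bottle_insert between -0.01 and 0.01 m and z of each of dropper_1, dropper_2 in the frame of bottle_insert below 0.01 m and x of dropper_2 in the frame of bottle_insert between 0.017 and 0.037 m and y of dropper_2 in the frame of bottle_insert between -0.01 and 0.01 m)) and x of stain_jar in the frame of jar_insert between -0.01 and 0.01 m and y of stain_jar in the frame of jar_insert between -0.01 and 0.01 m and z of stain_jar in the frame of jar_insert below 0.01 m and x of coverslip_carton in the frame of carton_insert between -0.01 and 0.01 m and y of coverslip_carton in the frame of carton_insert between -0.01 and 0.01 m and z of coverslip_carton in the frame of carton_insert below 0.014 m and angle between each of dropper_1, dropper_2, stain_jar, coverslip_carton, pump_bottle, tall_carton's own z axis and vertical below 0.12 rad and linear speed of each of dropper_1, dropper_2, stain_jar, coverslip_carton below 0.02 m/s and distance of each of pump_bottle, tall_carton from where it was at the start of the episode below 0.03 m); the robot touches nothing.
It fails at once if the pump bottle or the taller carton is moved by more than 30 mm (distance of any of pump_bottle, tall_carton from where it was at the start of the episode above 0.03 m).
It also fails if it takes over 118 s, if anything falls off the work surface, if the arm or the gripper's body presses on something with over 40 N, if the wrist force passes 120 N, or if a joint passes its speed limit or range.

## Working session

There is one attempt and no reset: what is moved stays moved. The work goes in short steps, each a Python script; the robot and the scene stay as the last script left them, time stands still between calls to the robot, and variables do not carry over. Pictures are saved under pics/ and viewed, at most 14 in all, crops included, and the job is handed in when it is done.

```bash
mkdir -p pics
python3 - <<'E'
from workcell import env
import cv2,pickle
names=["dropper_1","stain_jar","coverslip_carton","pump_bottle","tall_carton","caddy","bottle_insert","jar_insert","carton_insert"]
for c in ["top","scene"]:
    f=env.grab_frame(c); cv2.imwrite(f"pics/{c}0.png",f["image"]); pickle.dump(f,open(c+"0.pkl","wb"))
    print(c,{k:f[k] for k in f if k!="image"})
    for n in names:
        print(n,[( [round(float(v),3) for v in d["xyz"]],round(float(d["score"]),2)) for d in env.search_frame(f,n)])
print(env.read_state()["clock"])
E
```

```text
top {'fx': 586.5966947912921, 'fy': 586.5966947912921, 'cx': 323.9447034126096, 'cy': 238.7826690270632, 'position': array([ 0.24176077, -0.04187632,  1.45755079]), 'orientation': array([ 11.0292333 ,   0.28816994, -89.10107615]), 'shot': 1}
dropper_1 [([0.605, -0.038, 0.056], 0.56), ([0.464, -0.176, 0.065], 0.47)]
stain_jar [([0.611, -0.302, 0.104], 0.86)]
coverslip_carton [([0.476, -0.037, 0.044], 0.79), ([0.436, -0.398, 0.033], 0.6), ([0.614, 0.065, 0.033], 0.52)]
pump_bottle []
tall_carton [([0.456, -0.298, 0.09], 0.83), ([0.61, -0.302, 0.1], 0.66)]
caddy [([0.451, 0.193, 0.02], 0.82)]
bottle_insert [([0.436, 0.302, 0.029], 0.89)]
jar_insert [([0.463, 0.211, 0.025], 0.77)]
carton_insert [([0.48, 0.125, 0.026], 0.64)]
scene {'fx': 506.86141477850794, 'fy': 506.86141477850794, 'cx': 321.847971393838, 'cy': 238.4051169112335, 'position': array([0.11632289, 0.59741363, 0.94261674]), 'orientation': array([  40.10196515,    0.26324007, -147.93023057]), 'shot': 2}
dropper_1 [([0.464, -0.167, 0.054], 0.73), ([0.605, -0.038, 0.056], 0.67), ([0.471, -0.026, 0.045], 0.58)]
stain_jar [([0.611, -0.295, 0.049], 0.69), ([0.468, -0.168, 0.049], 0.41)]
coverslip_carton [([0.469, -0.026, 0.044], 0.85), ([0.613, 0.073, 0.035], 0.77), ([0.435, -0.391, 0.033], 0.68)]
pump_bottle [([0.613, -0.154, 0.063], 0.7)]
tall_carton [([0.449, -0.283, 0.063], 0.72)]
caddy [([0.424, 0.29, 0.021], 0.88)]
bottle_insert [([0.433, 0.303, 0.027], 0.95), ([0.61, -0.159, 0.067], 0.74)]
jar_insert [([0.459, 0.214, 0.028], 0.63)]
carton_insert [([0.485, 0.123, 0.025], 0.65)]
1.0
```

View pics/top0.png

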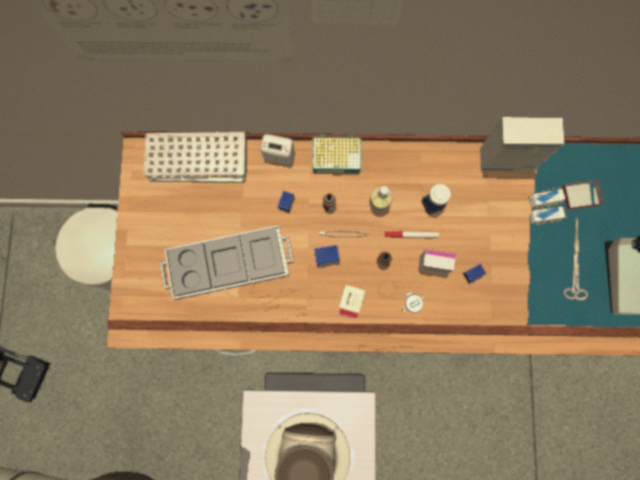

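View pics/scene0.png

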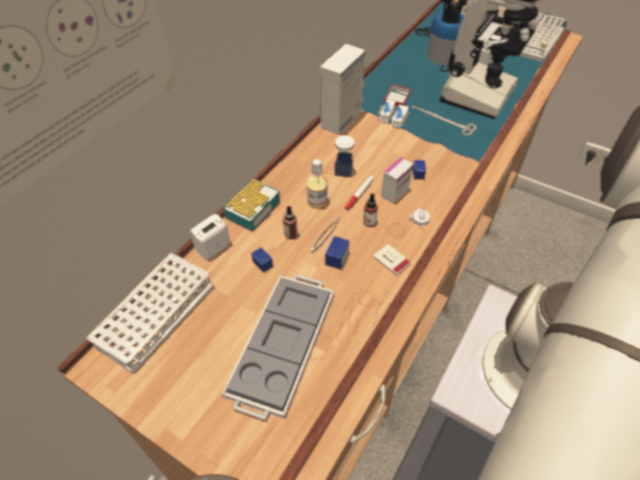

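Blue cartons in the top view: A (327,256), B (286,201) and C (475,273). A looks largest, at about 24x18 px against roughly 16x18 and 20x15 px, so it fits "largest". I'll confirm that in a crop and take a wrist view of the caddy.

```bash
cat > h.py <<'E'
from workcell import env
import cv2,numpy as np,pickle
from scipy.spatial.transform import Rotation as Rn
def R(f): return Rn.from_euler("xyz",f["orientation"],degrees=True).as_matrix()
def topl(f,px,z):
    """pixels -> world points on the plane at height z"""
    px=np.atleast_2d(px).astype(float); d=np.c_[(px[:,0]-f["cx"])/f["fx"],-(px[:,1]-f["cy"])/f["fy"],-np.ones(len(px))]@R(f).T
    p=np.array(f["position"]); return p+d*((z-p[2])/d[:,2])[:,None]
def proj(f,P):
    c=(np.atleast_2d(P)-f["position"])@R(f); return np.c_[f["cx"]-f["fx"]*c[:,0]/c[:,2],f["cy"]+f["fy"]*c[:,1]/c[:,2]]
def snap(name,tag):
    f=env.grab_frame(name); cv2.imwrite(f"pics/{tag}.png",f["image"]); pickle.dump(f,open(tag+".pkl","wb")); return f
def rect(f,mask,z):
    """min-area rectangle of a mask dropped on plane z: centre, sides, angle of first side"""
    c=max(cv2.findContours(mask.astype(np.uint8),0,2)[0],key=cv2.contourArea)[:,0]
    r=cv2.minAreaRect((topl(f,c,z)[:,:2]*1000).astype(np.float32)); return np.round(r[0],1),np.round(r[1],1),round(r[2],1)
E
python3 - <<'E'
from h import *
f=pickle.load(open("top0.pkl","rb"))
im=f["image"][170:310,255:505]; cv2.imwrite("pics/crop.png",cv2.resize(im,None,fx=3,fy=3,interpolation=cv2.INTER_CUBIC))
env.goto([0.40,0.21,0.33],[180,0,14])
f=snap("wrist","w_caddy"); print({k:f[k] for k in f if k!="image"})
for n in ["caddy","bottle_insert","jar_insert","carton_insert"]:
    for d in env.trace(f,n)[:2]: print(n,d["score"],rect(f,d["mask"],.0285))
    print([np.round(d["xyz"],4) for d in env.search_frame(f,n)[:2]])
print(env.read_state()["clock"])
E
```

```text
{'fx': 344.8850900838368, 'fy': 344.8850900838368, 'cx': 322.3391682362653, 'cy': 242.22269277241224, 'position': array([0.4753912 , 0.22925517, 0.49120353]), 'orientation': array([-16.6774351 ,  -0.09105734, -75.94664149]), 'shot': 3}
caddy 0.71 (array([459.3, 210.2]), array([125.8, 318.2]), 13.1)
[array([0.4729, 0.2262, 0.0146])]
bottle_insert 0.9 (array([437.5, 299.3]), array([114.9,  89.8]), 12.8)
[array([0.4445, 0.3   , 0.033 ]), array([ 0.6072, -0.0345,  0.0616])]
jar_insert 0.82 (array([459.4, 209.6]), array([114.9,  88.9]), 14.0)
[array([0.4631, 0.2086, 0.0232])]
carton_insert 0.8 (array([478.9, 121.6]), array([113.9,  90.9]), 12.9)
[array([0.4808, 0.1215, 0.0286])]
3.0583
```

View pics/crop.png

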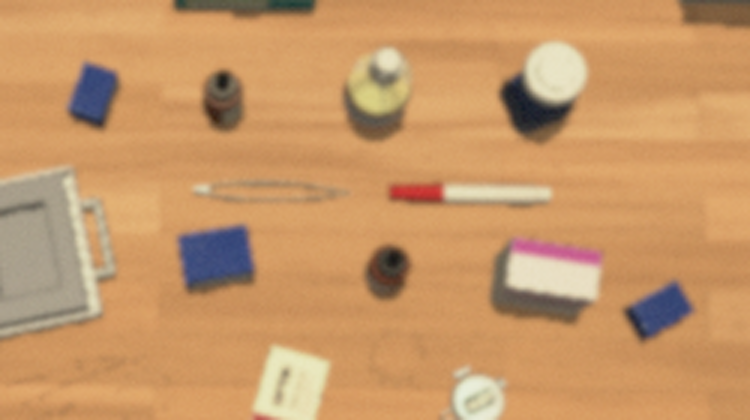

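View pics/w_caddy.png

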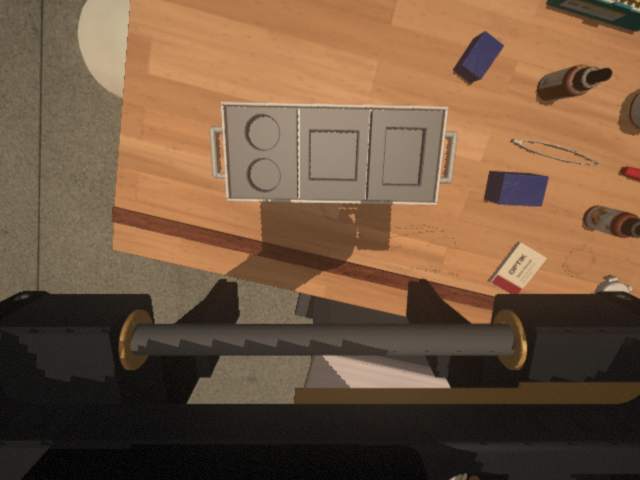

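The crop confirms it: A at crop (217,257) is clearly the largest blue carton, bigger than B (94,95) and C (660,310). The droppers are at crop (223,98) and (388,270). In the wrist view the caddy is clear, with insert order bottle (262,150), jar (333,155), carton (403,155). Next I'll fit object poses from wrist masks with silhouette models.

```bash
cat >> h.py <<'E'
from scipy.optimize import minimize
def cyl(r,z0,z1): 
    a=np.linspace(0,2*np.pi,32); return np.vstack([np.c_[r*np.cos(a),r*np.sin(a),0*a+z] for z in(z0,z1)])
def box(x,y,z0,z1): return np.array([[i*x/2,j*y/2,z] for i in(-1,1) for j in(-1,1) for z in(z0,z1)])
MODEL={"dropper_1":[cyl(.0165,0,.062),cyl(.012,.062,.077),cyl(.006,.077,.102)],
 "stain_jar":[box(.048,.052,0,.088),cyl(.025,.088,.104)],"coverslip_carton":[box(.041,.058,0,.044)]}
def sil(f,n,q):
    S=8; im=np.zeros((480,640),np.uint8); Rz=Rn.from_euler("z",q[2],degrees=True).as_matrix()
    for P in MODEL[n]:
        h=cv2.convexHull(np.round(proj(f,P@Rz.T+[q[0],q[1],0])*S).astype(np.int32)); cv2.fillConvexPoly(im,h,255,cv2.LINE_AA,3)
    return im/255.
def fit(obs,n,x0,yaws=(0,)):
    """obs: list of (frame,mask); maximise mean IoU over x,y,yaw"""
    def cost(q):
        q=np.array([q[0],q[1],q[2]*1000]); c=0
        for f,m in obs: s=sil(f,n,q); c-=np.minimum(s,m).sum()/np.maximum(s,m).sum()
        return c/len(obs)
    best=None
    for y in yaws:
        s=np.array([[0,0,0],[.008,0,0],[0,.008,0],[0,0,.012 if len(yaws)>1 else 0]])
        r=minimize(cost,[*x0,y/1000],method="Nelder-Mead",options=dict(initial_simplex=s+[*x0,y/1000],xatol=1e-4,fatol=1e-4))
        print("  ",n,np.round(r.x*1000,1),round(r.fun,3))
        if best is None or r.fun<best.fun: best=r
    return best.x
def near(f,n,x0,tol=60):
    """mask of class n whose centroid is closest to the projection of x0"""
    u=proj(f,[[*x0,.04]])[0]; ms=[(np.hypot(*(np.argwhere(d["mask"]).mean(0)[::-1]-u)),d["mask"]) for d in env.trace(f,n) if d["mask"].any()]
    ms=[m for m in ms if m[0]<tol]; return min(ms,key=lambda t:t[0])[1] if ms else None
E
python3 - <<'E'
from h import *
env.goto([0.42,-0.05,0.32],[180,0,0]); a=snap("wrist","w_a")
env.goto([0.47,-0.26,0.34],[180,0,0]); b=snap("wrist","w_b")
t=snap("top","t1")
for n,x0,ys in [("coverslip_carton",(.473,-.032),(0,45,90,135)),("dropper_1",(.605,-.038),(0,)),("dropper_1",(.464,-.172),(0,)),("stain_jar",(.611,-.298),(-30,0,30,60,90,120))]:
    for F in [(a,),(b,),(t,),(a,b)]:
        o=[(f,m) for f in F if (m:=near(f,n,x0)) is not None]
        if len(o)==len(F): print(n,len(o),fit(o,n,x0,ys))
print(env.read_state()["clock"])
E
```

```text
coverslip_carton [476.5 -39.8  11.8] -0.922
   coverslip_carton [476.2 -40.3  11.7] -0.922
   coverslip_carton [476.2 -39.8  12. ] -0.922
   coverslip_carton [476.3 -39.7 190.8] -0.922
coverslip_carton 1 [ 0.4762768  -0.03970374  0.19076922]
   coverslip_carton [476.8 -39.8  12.8] -0.909
   coverslip_carton [477.1 -40.5  12.8] -0.908
   coverslip_carton [476.2 -41.2 192.3] -0.902
   coverslip_carton [477.1 -40.4 192.7] -0.909
coverslip_carton 1 [ 0.47682526 -0.03982806  0.01276528]
   coverslip_carton [476.9 -28.2  -3.3] -0.234
   coverslip_carton [477.1 -12.7 101.9] -0.244
   coverslip_carton [476.  -19.9  96.6] -0.244
   coverslip_carton [476.4 -17.4  98.1] -0.245
coverslip_carton 1 [ 0.47639409 -0.01740574  0.09812603]
   coverslip_carton [476.8 -39.8  12.4] -0.914
   coverslip_carton [476.6 -39.6  12.6] -0.914
   coverslip_carton [476.8 -39.9 192.9] -0.914
   coverslip_carton [476.8 -39.8 192.6] -0.914
coverslip_carton 2 [ 0.47657098 -0.03958458  0.01258306]
   dropper_1 [608.2 -43.6   0. ] -0.886
dropper_1 1 [ 0.6081889  -0.04361632  0.        ]
   dropper_1 [609.6 -46.2   0. ] 
[... 651 characters left out ...]
ar [ 621.2 -308.9  112.7] -0.835
stain_jar 1 [ 0.62115343 -0.31035815  0.02718435]
   stain_jar [ 615.2 -305.9  -16.8] -0.781
   stain_jar [ 614.7 -308.    37.2] -0.81
   stain_jar [ 614.6 -307.8   39.7] -0.81
   stain_jar [ 614.6 -307.7   37.2] -0.811
   stain_jar [ 614.6 -307.8  125.7] -0.797
   stain_jar [ 614.4 -307.9  125.8] -0.797
stain_jar 1 [ 0.61455974 -0.30772904  0.03724135]
   stain_jar [ 619.1 -306.7  -59.4] -0.794
   stain_jar [ 618.6 -308.1   29.9] -0.809
   stain_jar [ 618.8 -308.1   29.8] -0.809
   stain_jar [ 618.8 -308.2   29.8] -0.809
   stain_jar [ 619.3 -306.7  116.1] -0.792
   stain_jar [ 619.5 -306.6  117.4] -0.793
stain_jar 2 [ 0.61881576 -0.30815957  0.02982782]
6.1
```

View pics/w_b.png

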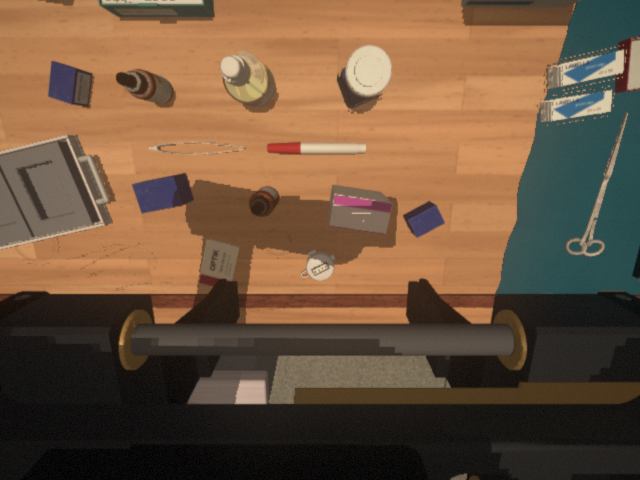

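Wrist view b shows carton A at (163,192), the droppers at (150,88) and (265,200), the jar at (365,75), the pump bottle at (245,78) and the tall carton at (360,208). The fits agree within about 2 mm. Carton first.

```bash
cat >> h.py <<'E'
CY=13.1; CC=np.array([.4587,.2102])
def cad(x,y): return CC+Rn.from_euler("z",CY,degrees=True).as_matrix()[:2,:2]@[x,y]
def pick(xy,yaw,gp,op,grip,lift=.19):
    env.gripper_to(op); env.goto([*xy,gp+.13],[180,0,yaw])
    hit=env.move_straight([*xy,gp-.019],rate=.12,force_limit=8)
    env.gripper_to(0,grip); s=env.read_state(); print("down hit",hit,"z",s["position"][2],"op",s["opening"],"ff",s["finger_force"])
    env.move_straight([*xy,gp-.019+lift],rate=.2)
    s=env.read_state(); print("lifted op",s["opening"],s["finger_force"],s["force"],s["clock"])
def place(xy,yaw,gp,floor,op,lift=.19):
    z=gp-.019
    env.move_straight([*xy,z+lift],rotation=[180,0,yaw],rate=.25)
    env.move_straight([*xy,z+floor+.03],rate=.2)
    hit=env.move_straight([*xy,z+floor-.004],rate=.05,force_limit=5)
    print("place hit",hit,"z over floor",env.read_state()["position"][2]-z-floor)
    env.gripper_to(op); env.move_straight([*xy,z+.17],rate=.2); print(env.read_state()["clock"])
E
python3 - <<'E'
from h import *
pick((.4768,-.0398),12.3-90,.037,.75,10)
snap("scene","s_c"); 
place(cad(0,-92),CY,.037,.0145,.65) if 0 else place(cad(0,-.092),CY,.037,.0145,.65)
f=snap("wrist","w_c")
E
```

```text
down hit False z 0.01823694574156613 op 0.4634970251506775 ff 10.000093022827059
lifted op 0.46735650806204726 9.9999129306525 [-0.13136043  0.47884714 -0.25925297] 11.4417
place hit True z over floor -0.0012850624963931748
16.2583
```

View pics/w_c.png

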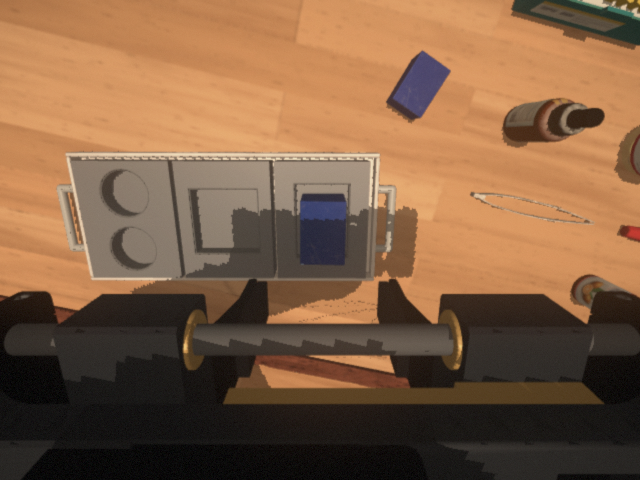

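The carton is seated in its oblong pocket at (323,230), and the z contact confirms it. Droppers next.

Run:
```python
from h import *
pick((.609,-.0445),-60,.056,.7,12); place(cad(.027,.092),CY,.056,.0105,.6)
pick((.467,-.179),-77,.056,.7,12); place(cad(-.027,.092),CY,.056,.0105,.6)
env.goto([.40,.21,.33],[180,0,CY]); snap("wrist","w_d")
env.goto([.54,-.29,.34],[180,0,0]); b=snap("wrist","w_j1")
env.goto([.52,-.36,.30],[180,0,-40]); a=snap("wrist","w_j2")
x0=(.617,-.308)
for F in [(a,),(b,),(a,b)]:
    o=[(f,m) for f in F if (m:=near(f,"stain_jar",x0)) is not None]
    if o: fit(o,"stain_jar",x0,(0,30,60,120))
cv2.imwrite("pics/jj.png",np.hstack([cv2.imread(f"pics/{n}.png")[:300] for n in("w_d","w_j1")])[:, :][:, ::1] if 0 else cv2.resize(np.vstack([np.hstack([cv2.imread("pics/w_d.png")[:300],cv2.imread("pics/w_j1.png")[:300]]),np.hstack([cv2.imread("pics/w_j2.png")[:300]]*2)]),(800,375)))
print(env.read_state()["clock"])
```

```text
down hit False z 0.03720307289182467 op 0.37083574323731133 ff 11.863534662988968
lifted op 0.36908739514248956 11.837305819499306 [-0.84735474  0.09398554 -0.68644424] 20.6667
place hit True z over floor -0.000923917875863078
25.4667
down hit False z 0.03711566140733452 op 0.3621560477937929 ff 11.975786928087473
lifted op 0.36249922677245255 11.972324587404728 [-0.97160303 -0.6355661  -1.98631844] 30.8417
place hit True z over floor -0.0010861801004450108
36.025
   stain_jar [ 614.8 -309.9   -8.7] -0.841
   stain_jar [ 614.8 -309.8   81.9] -0.826
   stain_jar [ 615.2 -310.2   76.4] -0.823
   stain_jar [ 614.7 -310.   172.3] -0.842
   stain_jar [ 616.  -308.3   30.4] -0.782
   stain_jar [ 616.8 -309.    43.9] -0.784
   stain_jar [ 616.2 -308.3   44.7] -0.784
   stain_jar [ 616.  -309.9  135.7] -0.784
   stain_jar [ 616.  -309.4  -14. ] -0.805
   stain_jar [ 617.3 -310.    43.5] -0.792
   stain_jar [ 615.7 -308.7   77. ] -0.795
   stain_jar [ 616.  -309.7  168.2] -0.804
39.5167
```

View pics/jj.png

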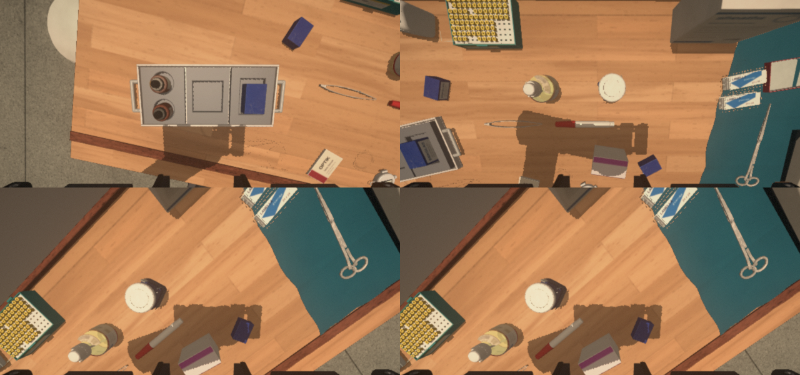

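Both droppers are in their round pockets. The jar's yaw is still ambiguous, so I'll enlarge the oblique views.

Run:
```python
from h import *
c=lambda n,x,y,w=45:cv2.resize(cv2.imread(f"pics/{n}.png")[max(0,y-w):y+w,x-w:x+w],(390,290),interpolation=cv2.INTER_CUBIC)
def c(n,w=35):
    f=pickle.load(open(n+".pkl","rb")); u=proj(f,[[.616,-.309,.05]])[0].astype(int); print(n,u)
    x=max(0,u[0]-w);y=max(0,u[1]-w); return cv2.resize(f["image"][y:y+2*w,x:x+2*w],(300,300),interpolation=cv2.INTER_CUBIC)
cv2.imwrite("pics/j4.png",np.vstack([np.hstack([c("w_b"),c("w_a")]),np.hstack([c("scene0"),c("w_j2",45)])]))
```

```text
w_b [363  79]
w_a [556  27]
scene0 [345 157]
w_j2 [235 172]
```

View pics/j4.png

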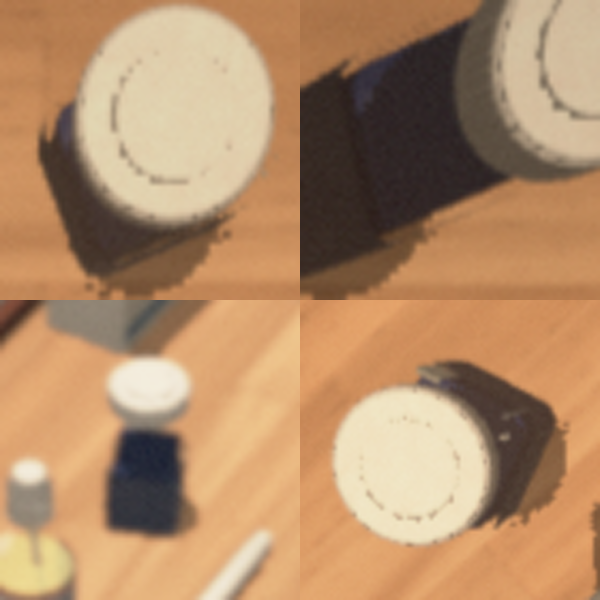

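The base corners are visible in the w_b crop at about (40,150), (95,275) and (232,218). I'll turn these into bench points.

Run:
```python
from h import *
f=pickle.load(open("w_b.pkl","rb"))
p=topl(f,np.array([[40,145],[95,276],[232,217]])*70/300+[328,44],0)[:,:2]; print(p)
for a,b in((0,1),(1,2)): v=p[b]-p[a]; print(np.hypot(*v),np.degrees(np.arctan2(v[1],v[0])))
print((p[0]+p[2])/2)
g=pickle.load(open("w_j2.pkl","rb"))
q=topl(g,np.array([[455,362],[555,415],[500,525]])*[.3,.3]-np.array([90,90])+[190,127],0)[:,:2]; print(q,[np.degrees(np.arctan2(*(q[i+1]-q[i])[::-1])) for i in(0,1)])
```

```text
[[ 0.6258237  -0.27959273]
 [ 0.58789874 -0.29757319]
 [ 0.60529012 -0.34014651]]
0.041971415987990784 -154.6340729732189
0.04598855878087298 -67.77977484597228
[ 0.61555691 -0.30986962]
[[ 0.64473987 -0.32108248]
 [ 0.60520899 -0.33728001]
 [ 0.58747785 -0.29111135]] [np.float64(-157.71895413182733), np.float64(111.00935096670622)]
```

Run:
```python
from h import *
f=pickle.load(open("w_j1.pkl","rb")); print(topl(f,[[435,83],[540,83]],0))
pick((.616,-.310),22,.061,1.0,20) if topl(f,[[435,83]],0)[0,0]>.69 else print("check box")
```

```text
[[ 0.69028596 -0.44025441  0.        ]
 [ 0.69060017 -0.58052006  0.        ]]
down hit False z 0.041996743332266516 op 0.5883757958770055 ff 19.94657209608704
lifted op 0.5883081563314841 19.947899335529655 [-0.03486045  0.44117084 -1.76716859] 44.5
```

Run:
```python
from h import *
place(cad(0,0),CY,.061,.0105,.8,lift=.19)
env.goto([.36,.15,.36],[180,0,CY]); f=snap("wrist","w_e"); 
for n in("coverslip_carton","stain_jar","dropper_1"):
  for d in env.search_frame(f,n): print(n,np.round(d["xyz"],3),round(d["score"],2))
t=snap("top","t_e"); print(env.read_state()["clock"])
print([np.round(cad(0,y),3) for y in(-.092,0,.092)])
A=cv2.resize(t["image"][180:320,145:455],(640,289)); cv2.imwrite("pics/fin.png",np.vstack([f["image"][:300],A]))
```

```text
place hit True z over floor -0.0006959879422808856
49.925
coverslip_carton [0.477 0.117 0.057] 0.91
coverslip_carton [0.612 0.07  0.034] 0.64
stain_jar [0.459 0.213 0.112] 0.86
dropper_1 [0.413 0.292 0.071] 0.63
dropper_1 [0.461 0.297 0.074] 0.6
50.95
[array([0.48 , 0.121]), array([0.459, 0.21 ]), array([0.438, 0.3  ])]
```

View pics/fin.png

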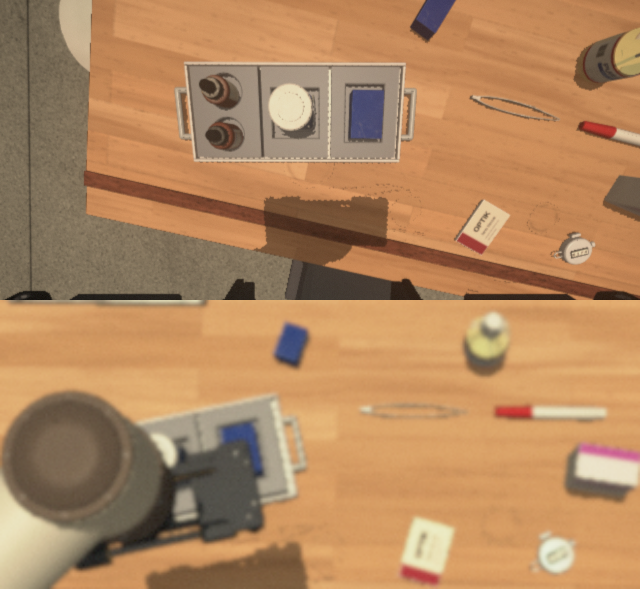

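The final picture shows both droppers (220,90) and (225,132), the jar (292,108) and the carton (366,115) upright in their pockets. The pump bottle and tall carton look undisturbed. Handing in.

```bash
python3 -c "
from workcell import env
print(env.close_job())"
```

```text
the job is handed in; nothing more can be done
None
```

I packed both droppers, the jar and the small carton into their caddy pockets, left the pump bottle and taller carton standing where they were, and handed the job in at about 51 s of the 118 s limit; no verdict was returned, but the last pictures and contact heights show all four upright and seated.

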